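# Put the red-knobbed lathe drive in neutral

## Task

Before the cue shaft is turned by hand, put the lathe drive with the red knob in neutral: pull its push-pull selector rod, which is pushed fully in, out to the middle click position (not all the way out) and let go of it. Leave the blue-knobbed rod where it is; it is already in its middle position.

Things in the scene. Friction and masses are not known exactly. Their poses are not given: they have to be found in the camera images.
- selector_red (a joint): Travel of the red rod, m: 0 = pushed fully in (as it starts), 0.025 = middle click (neutral), 0.050 = fully out. Grows as the rod is pulled out of its case, towards the robot. Leaving a full-in or full-out end takes about 9 N. Released anywhere between about 0.010 and 0.040, a detent (up to 9 N) draws the rod to within 2 mm of 0.025, where it stays.
- red_knob (a point): Centre of the red plastic knob: a cylinder 28 mm in diameter, 26 mm long, lying along the rod, 90 mm above the bench, on the end of a level steel rod 10 mm in diameter. Site x points along the rod into the case, y across, z up; pulling moves the knob along its -x. Knob centre to the case's front face: 42 mm fully in, 67 mm at the middle, 92 mm fully out.
- drive_red: The green gear case of the red rod, bolted down, 150 (x) x 160 (y) mm, top 115 mm up, a grey motor behind. Origin on the bench under its centre; -x is the front face, 75 mm off, where the rod leaves through a brass bushing 24 mm in diameter, 8 mm long. A black 6 mm band on the rod, hidden while in, shows 2 mm outside the bushing at the middle, 27 mm fully out.
- blue_knob (a point): Centre of the blue knob on a second, identical case and rod beside the first: same size, height, axes and detents as the red one. It starts at its middle click (67 mm from its case's face to within about 3 mm) and must be left there.

How it is judged (in metres and radians):
At the end, for the whole second after the job is handed in: The red rod rests in its middle click position (joint 0.018 to 0.032, that is within 7 mm of 0.025), at rest and let go; the blue knob is within 10 mm of where it started (value of joint selector_red between 0.018 and 0.032 m and velocity of joint selector_red between -0.01 and 0.01 m/s and distance of blue_knob from where it was at the start of the episode below 0.01 m); the robot touches nothing.
It fails at once if the blue knob is moved more than 12 mm (distance of blue_knob from where it was at the start of the episode above 0.012 m).
It also fails if it takes over 29 s, if anything falls off the work surface, if the arm or the gripper's body presses on something with over 40 N, if the wrist force passes 120 N, or if a joint passes its speed limit or range.

## Robot

A 6-joint arm with a two-finger parallel gripper is mounted at the origin on the work surface. World frame = base frame: x ahead of the robot, y to its left, z up, the work surface at z = 0. Lengths are in mm, angles in degrees, forces in N, time in s.
With the tool pointing down it reaches from about 250 to 725 mm from the base axis. Payload 9.7 kg.
Tool frame: the origin (TCP) lies midway between the tips of the shut fingers; the grasp point (between the pads) lies 19 mm behind it (manip.grip_depth is the z of the grasp point in the tool frame, in mm); z points along the fingers, y is the line along which they close (so a half turn about z gives the same grasp; the last joint's range is limited). The gripper opens to 85 mm and grips with 20 to 120 N. Pads are 22 mm wide; open, the fingers measure 114 mm over their backs; the gripper's body (76 mm by 85 mm) begins 54 mm behind the grasp point. The pads swing forward as they close: fully open they stand 13 mm farther back than shut.
Start: joints at [-75.287, 4.979, 10.078, 95.1, 0, 90], TCP at [139.69, -531.962, 231.284] pointing down, gripper open.
Joint ranges: [-179.16, 179.16], [-48.56, 103.87], [-65.8, 70.77], [-126.05, 130.52], [-82.76, 87.17], [-180, 180]. Speed limits (degrees/s): [127.2, 127.2, 147.25, 180, 180, 180].

## Interface

Orientations are given as [roll, pitch, yaw] about the fixed x, y, z axes, in that order (R = Rz(yaw) Ry(pitch) Rx(roll)).
In Python, from cell import manip, status, read_camera, camera_info gives the robot as it stands (manip), with the cameras as plain functions and the readings (status).
- The arm moves only by the tool nudge_tcp, called as name(argument=value, ...) on one line, values as JSON. Schema: {"type":"object","properties":{"deltas":{"type":"object","properties":{"sx":{"type":"array","items":{"type":"number"},"minItems":1,"maxItems":20},"sy":{"type":"array","items":{"type":"number"},"minItems":1,"maxItems":20},"sz":{"type":"array","items":{"type":"number"},"minItems":1,"maxItems":20},"wx":{"type":"array","items":{"type":"number"},"minItems":1,"maxItems":20},"wy":{"type":"array","items":{"type":"number"},"minItems":1,"maxItems":20},"wz":{"type":"array","items":{"type":"number"},"minItems":1,"maxItems":20}},"additionalProperties":false,"required":["sx","sy","sz","wx","wy","wz"]},"aperture":{"type":"number"},"grip_force":{"type":"number"},"only":{"type":"string"},"quiet":{"type":"boolean"},"lines":{"type":"string"}},"required":["deltas"],"additionalProperties":false}. deltas is an object with one list for each field, all of the same length, 1 to 20, a row being the entries at one place: sx, sy, sz (the shift in shares of the most that a row can go, 1 being 62.5 mm), wx, wy, wz (a rotation vector in fractions of the full range, 1 being 4 rad); each row shifts and turns the commanded pose from where the row before left it, along the tool's axes as they then stand; what a row does not reach is not made up. A row lasts 1/8 s, in which the tool goes at most 62.5 mm and 10.7 degrees, less where a joint would pass 70% of its speed; a pose out of reach is approached as far as the arm can. aperture is the opening from 0.0 (shut) to 1.0 (fully open), set as the call begins (left out keeps the last). The fingers move at their own pace and stop on an object; grip_force is the grip in N (left out, the last holds). Time passes only in rows, so rows that do not move let the fingers close. The tool returns the time, the measured TCP pose, the force, the opening and the grip force at its end. only (a regular expression) keeps the lines of the reply that match it, lines (a string "A,B") keeps lines A to B, and quiet returns only ok. A shift or turn number past 1, either way, is cut back to 1. Input that does not fit is refused with a message, and nothing moves.
- status.read_state(): the state, without advancing time (a new reading comes with each control period).
- read_camera(name): name is "scene" or "top" or "wrist"; returns the picture (400x640x3 uint8, red, green, blue); there is no depth.
- camera_info(name): a dict with "K" (3x3 intrinsics, pixels), "rvec" (rotation vector, rad) and "tvec" (3), from world to camera coordinates, as OpenCV has them. Camera axes: x right, y down, z forward; pixel columns grow to the right and rows downward; lengths in mm; the calibration is good to about 2 mm. The wrist camera is an equidistant fisheye: a pixel r from the principal point sees the ray r / f radians off the axis. A picture is of the moment at which its call begins: read the wrist's pose just before it. camera_info takes no time and is no camera call; for the wrist camera it gives the pose at the moment of the call.
- manip.job_done(): hands the job in; it is judged then, once.
The state is a dict: "t": time; "joints": joint angles; "qd": joint speeds; "tau": joint torques, N m; "eef_pos": TCP position; "ee_rot": TCP orientation; "contact_force": force on the tool from outside, world axes, zero at the start; "ft_torque": the same for the moment, N m; "opening": opening from 0.0 (shut) to 1.0 (fully open); "grasp_force": force on a finger pad.
Only numpy, scipy, OpenCV 4.12 (cv2) and the standard library are available. Lean on these libraries where they do the work, as an engineer would, in place of code of your own. Each camera call takes 0.05 s, during which the arm holds its last target. There are 200 camera calls.

## Working session

There is one attempt and no reset: what is moved stays moved. The work goes in short steps, Python scripts to look and compute and a tool call to move; the robot and the scene stay as the last step left them, time stands still between calls to the robot, and variables do not carry over. Pictures are saved under pics/ and viewed, at most 10 in all, crops included, and the job is handed in when it is done.

```bash
ls; mkdir -p pics; python3 - <<'E'
from cell import manip, status, read_camera, camera_info
import cv2
for n in("scene","top"):
    cv2.imwrite(f"pics/{n}0.png",read_camera(n)[:,:,::-1])
    print(camera_info(n))
s=status.read_state();print(s["t"],s["eef_pos"],s["ee_rot"],manip.grip_depth)
E
```

```text
cell.py
pics
{'K': array([[363.70857513,   0.        , 323.07829732],
       [  0.        , 363.70857513, 198.48061837],
       [  0.        ,   0.        ,   1.        ]]), 'rvec': array([ 0.8239244 ,  2.58410642, -1.07543732]), 'tvec': array([ 485.30616803, -166.52138535, 1072.54882356])}
{'K': array([[504.85564029,   0.        , 317.9915207 ],
       [  0.        , 504.85564029, 200.46490921],
       [  0.        ,   0.        ,   1.        ]]), 'rvec': array([ 2.11690803, -2.13174338,  0.19272232]), 'tvec': array([   7.70608703,  610.39361648, 1124.72201268])}
0.1 [ 139.63517707 -531.76320904  230.64946915] [-1.79929349e+02  1.82703362e-04  1.47139711e+01] -18.700000000000003
```

View pics/scene0.png

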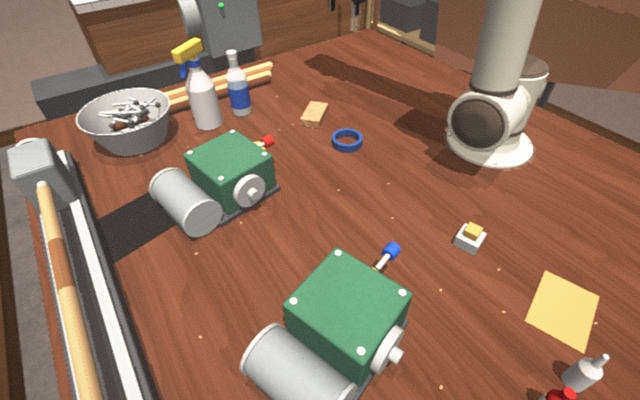

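View pics/top0.png

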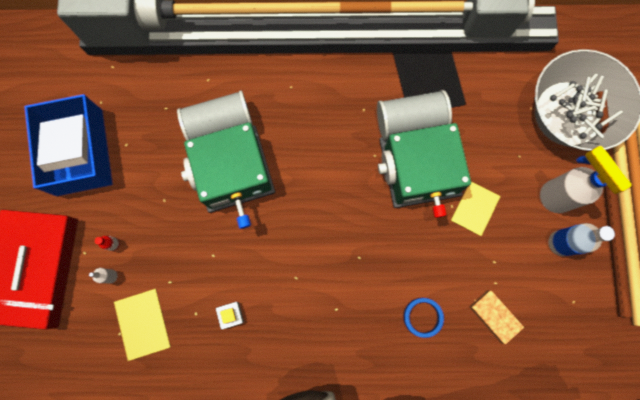

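The top view shows the red knob near (439,211) and the blue one near (243,221). Nothing stands right beside the red knob except a flat yellow note. I'll enlarge the crop next.

```bash
python3 - <<'E'
import cv2
i=cv2.imread("pics/top0.png")[110:230,370:490]
cv2.imwrite("pics/c1.png",cv2.resize(i,None,fx=5,fy=5,interpolation=cv2.INTER_CUBIC))
E
```

```text
(no output)
```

View pics/c1.png

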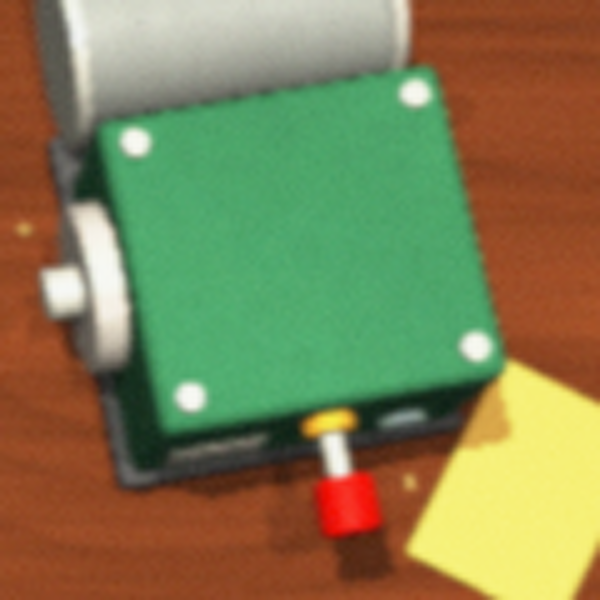

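The crop shows the case's top corners at (102,122), (435,68), (502,372) and (165,432), and the knob's centre at about (348,504).

```bash
cat > h.py <<'E'
import cv2,numpy as np
from cell import manip, status, read_camera, camera_info
def back(px,z,n="top"):
    c=camera_info(n);R=cv2.Rodrigues(c["rvec"])[0];o=-R.T@c["tvec"]
    d=R.T@np.linalg.inv(c["K"])@[*px,1];return o+d*(z-o[2])/d[2]
E
python3 - <<'E'
from h import *
f=lambda u,v,z:back((370+u/5-.4,110+v/5-.4),z)
C=[f(*p,115) for p in((102,122),(435,68),(502,372),(165,432))]
for p in C:print(p.round(1))
print("sides",[np.linalg.norm(C[i]-C[i-1]).round(1) for i in range(4)])
a=lambda v:np.degrees(np.arctan2(v[1],v[0])).round(2)
print(a(C[0]-C[3]),a(C[1]-C[2]),a(C[0]-C[1])-90,a(C[3]-C[2])-90)
k=f(348,504,90);c=sum(C)/4
print("knob",k.round(1),"from case center",np.linalg.norm((k-c)[:2]).round(1),a(c-k))
print("rear/front of knob",f(342,474,95).round(1),f(351,532,90).round(1))
print("blue",back((243,221),90).round(1))
E
```

```text
[ 752.1 -161.5  115. ]
[ 776.6 -314.3  115. ]
[ 634.4 -336.1  115. ]
[ 608.2 -184.8  115. ]
sides [np.float64(145.7), np.float64(154.8), np.float64(143.9), np.float64(153.6)]
9.2 8.73 9.120000000000005 9.810000000000002
knob [ 579.3 -270.5   90. ] from case center 115.5 10.62
rear/front of knob [ 592.2 -267.3   95. ] [ 566.5 -271.2   90. ]
blue [558.3 172.8  90. ]
```

Careful with the scale: shifts go in shares of 62.5 mm and turns go in shares of 4 rad. That gives: 43 mm is 0.688, -17 mm is -0.272, 5.5 degrees / 229.1831 = 0.024.

nudge_tcp(deltas={"sx": [0,0.688,0.688,0.688,0.688,0.688,0.688,0.688,0.688,0.688,0.688,0.688,0,0],"sy": [0,-0.272,-0.272,-0.272,-0.272,-0.272,-0.272,-0.272,-0.272,-0.272,-0.272,-0.272,0,0],"sz": [0,0,0,0,0,0,0,0,0,0,0,0,0,0],"wx": [0,0,0,0,0,0,0,0,0,0,0,0,0,0],"wy": [0,0,0,0,0,0,0,0,0,0,0,0,0,0],"wz": [0.024,0,0,0,0,0,0,0,0,0,0,0,0,0]}, aperture=1.0)

```text
t: 1.85
eef_pos: [576.4, -271.6, 230.8]
ee_rot: [-180.0, 0.1, 9.2]
contact_force: [-0.6, -0.4, -0.6]
opening: 0.997
grasp_force: 0.0
```

```bash
python3 - <<'E'
from h import *
print(camera_info("wrist"))
cv2.imwrite("pics/w1.png",read_camera("wrist")[:,:,::-1])
E
```

```text
{'K': array([[309.70691629,   0.        , 324.1870665 ],
       [  0.        , 309.70691629, 198.75825318],
       [  0.        ,   0.        ,   1.        ]]), 'rvec': array([-2.22329054,  1.89266159,  0.26229569]), 'tvec': array([-359.5269919 ,  471.27600969,  520.89931914])}
```

View pics/w1.png

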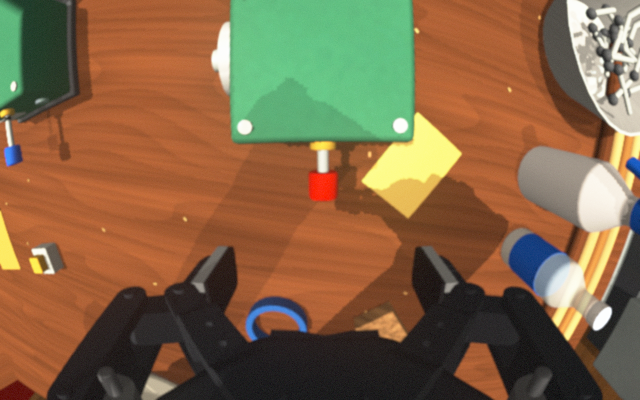

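The wrist view shows the red knob at (323,186), centred between the fingers (midline at about column 324). The case's front edge lies level, so the yaw is right. I'll compute the exact position now.

```bash
python3 - <<'E'
from h import *
c=camera_info("wrist");R=cv2.Rodrigues(c["rvec"])[0];o=-R.T@c["tvec"];K=c["K"]
def b(u,v,z):
    x=np.array([u-K[0,2],v-K[1,2]])/K[0,0];r=np.hypot(*x)
    d=R.T@np.array([*(x/r*np.sin(r)),np.cos(r)]);return (o+d*(z-o[2])/d[2])
s=status.read_state();p=s["eef_pos"];y=np.radians(s["ee_rot"][2])
for u,v,z in((323,186,92),(323,171,97),(323,200,90),(232,142,115),(413,142,115)):
    w=b(u,v,z);d=w-p;print(w.round(1),"tool dx,dy",(d[0]*np.cos(y)+d[1]*np.sin(y)).round(1),(d[0]*np.sin(y)-d[1]*np.cos(y)).round(1))
E
```

```text
[ 578.3 -269.9   92. ] tool dx,dy 2.5 -1.7
[ 593.3 -267.5   97. ] tool dx,dy 17.7 -1.7
[ 564.3 -272.1   90. ] tool dx,dy -11.7 -1.8
[ 610.  -185.8  115. ] tool dx,dy 47.3 -79.7
[ 634.6 -338.9  115. ] tool dx,dy 47.0 75.4
```

To row units: 35 mm is 0.56, -1.8 mm is -0.0288.

nudge_tcp(deltas={"sx": [0.048,0,0,0,0,0,0,0],"sy": [-0.0288,0,0,0,0,0,0,0],"sz": [0.48,0.56,0.56,0.48,0.32,0.152,0,0],"wx": [0,0,0,0,0,0,0,0],"wy": [0,0,0,0,0,0,0,0],"wz": [0,0,0,0,0,0,0,0]}, aperture=1.0)

```text
t: 2.9
eef_pos: [579.6, -269.8, 73.0]
ee_rot: [179.9, -0.1, 9.2]
contact_force: [0.2, 0.5, 0.1]
opening: 0.998
grasp_force: 0.0
```

nudge_tcp(deltas={"sx": [0,0,0,0,0,0,0,0],"sy": [0,0,0,0,0,0,0,0],"sz": [0,0,0,0,0,0,0,0],"wx": [0,0,0,0,0,0,0,0],"wy": [0,0,0,0,0,0,0,0],"wz": [0,0,0,0,0,0,0,0]}, aperture=0.0, grip_force=45)

```text
t: 3.9
eef_pos: [579.5, -269.7, 72.1]
ee_rot: [180.0, -0.0, 9.2]
contact_force: [-0.2, -3.9, 4.5]
opening: 0.312
grasp_force: 44.5
```

To row units: -3 mm is -0.048, -1 mm is -0.016.

nudge_tcp(deltas={"sx": [-0.048,-0.048,-0.048,-0.048,-0.048,-0.048,-0.048,-0.048,-0.016,0,0],"sy": [0,0,0,0,0,0,0,0,0,0,0],"sz": [0,0,0,0,0,0,0,0,0,0,0],"wx": [0,0,0,0,0,0,0,0,0,0,0],"wy": [0,0,0,0,0,0,0,0,0,0,0],"wz": [0,0,0,0,0,0,0,0,0,0,0]})

```text
t: 5.28
eef_pos: [554.7, -273.9, 72.1]
ee_rot: [179.9, -0.0, 9.2]
contact_force: [0.3, -6.1, 4.4]
opening: 0.314
grasp_force: 44.7
```

```bash
python3 - <<'E'
from h import *
cv2.imwrite("pics/t2.png",read_camera("top")[:,:,::-1])
i=cv2.imread("pics/t2.png")[130:250,370:490]
cv2.imwrite("pics/c2.png",cv2.resize(i,None,fx=4,fy=4,interpolation=cv2.INTER_CUBIC))
E
```

```text
(no output)
```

View pics/c2.png

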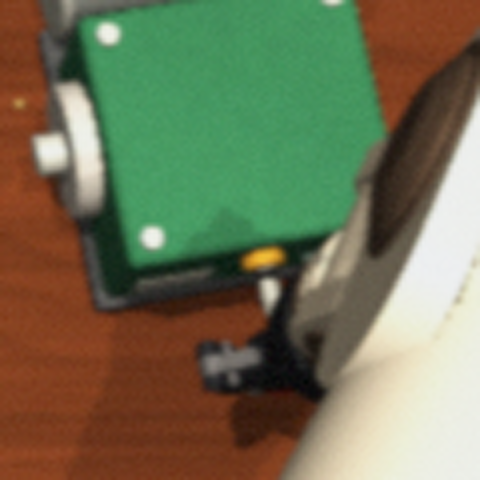

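In the crop, a dark band separates the bushing at (263,258) from the bright rod at (270,292), so the rod is at its middle. The TCP moved 25 mm. I'll release and retreat upward.

nudge_tcp(deltas={"sx": [0,0,0,0,0,0,0,0],"sy": [0,0,0,0,0,0,0,0],"sz": [0,0,0,0,0,0,0,0],"wx": [0,0,0,0,0,0,0,0],"wy": [0,0,0,0,0,0,0,0],"wz": [0,0,0,0,0,0,0,0]}, aperture=1.0)

```text
t: 6.32
eef_pos: [554.6, -273.4, 71.8]
ee_rot: [-180.0, -0.0, 9.2]
contact_force: [-0.3, 0.2, -0.8]
opening: 1.001
grasp_force: 0.0
```

nudge_tcp(deltas={"sx": [0,0,0,0,-0.32,-0.64,-0.64,-0.64,0,0,0],"sy": [0,0,0,0,0,0,0,0,0,0,0],"sz": [-0.16,-0.4,-0.56,-0.56,-0.48,-0.24,0,0,0,0,0],"wx": [0,0,0,0,0,0,0,0,0,0,0],"wy": [0,0,0,0,0,0,0,0,0,0,0],"wz": [0,0,0,0,0,0,0,0,0,0,0]})

```text
t: 7.7
eef_pos: [417.2, -295.7, 221.8]
ee_rot: [-180.0, -0.0, 9.3]
contact_force: [-0.2, 0.6, 0.2]
opening: 0.995
grasp_force: 0.0
```

```bash
python3 - <<'E'
from h import *
cv2.imwrite("pics/t3.png",read_camera("top")[:,:,::-1])
i=cv2.imread("pics/t3.png")[130:250,200:500]
cv2.imwrite("pics/c3.png",cv2.resize(i,(750,300),interpolation=cv2.INTER_CUBIC))
cv2.imwrite("pics/w3.png",read_camera("wrist")[:,:,::-1])
E
```

```text
(no output)
```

View pics/w3.png

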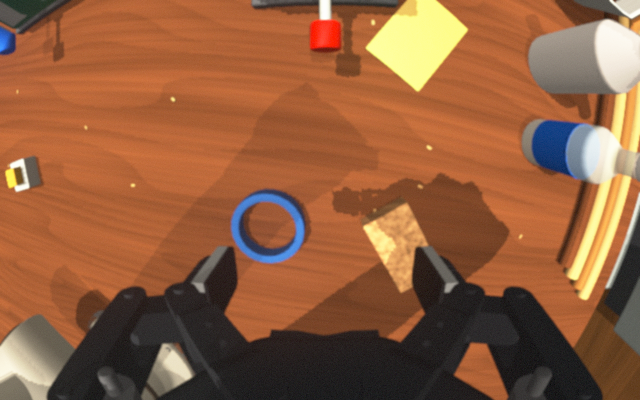

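View pics/c3.png

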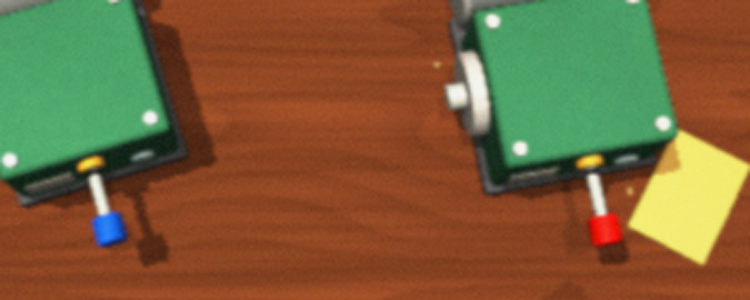

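The red knob at (605,230) now stands as far out from its bushing as the blue one at (108,230), about 68 px each. The gripper is open and clear of everything.

```bash
python3 -c "
from cell import manip, status, read_camera, camera_info
print(manip.job_done())"
```

```text
the job is handed in; nothing more can be done
None
```

The red rod was pulled 25 mm out to its middle click and let go, the blue rod was not touched, and the job was handed in at about 8 s with the gripper open and clear; the hand-in printed no verdict.

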